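# Set the datum straightedge on the imaging bed

### The arm

A 6-joint arm with a two-finger parallel gripper is mounted at the origin on the work surface. World frame = base frame: x ahead of the robot, y to its left, z up, the work surface at z = 0. Lengths are in mm, angles in degrees, forces in N, time in s.
With the tool pointing down it reaches from about 300 to 850 mm from the base axis. Payload 4.2 kg.
Tool frame: the origin (TCP) lies at the very end of the fingers, on their centre line; the grasp point (between the pads) lies 19 mm behind it; z points along the fingers, y is the line along which they close (so a half turn about z gives the same grasp; the last joint's range is limited). The gripper opens to 91 mm and grips with 3 to 60 N. Pads are 32 mm wide; open, the fingers measure 118 mm over their backs; the gripper's body (76 mm by 178 mm) begins 60 mm behind the grasp point.
Start: joints at [-1.146, 18.312, 89.639, -0, 72.044, -1.146], TCP at [575.016, 0, 213.976] pointing down, gripper open.
Joint ranges: [-177.97, 177.97], [-48.28, 115.42], [12.27, 149.76], [-77.06, 257.06], [2.81, 150.46], [-146.56, 146.56]. Speed limits (degrees/s): [147.25, 147.25, 180, 180, 180, 180].

### API

Orientations are given as [roll, pitch, yaw] about the fixed x, y, z axes, in that order (R = Rz(yaw) Ry(pitch) Rx(roll)).
In Python, from workcell import env, grab_frame gives the robot as it stands. The module is installed in compiled form; this text tells all that it offers.
- The arm moves only by the tool move_arm, never from a script. Its argument "plan" is a list of rows, each an object of numbers: "tx", "ty", "tz": the shift along the tool's x, y, z in cm; "wx", "wy", "wz": the turn, a rotation vector about the tool's x, y, z in rad. In form: [{"tx": .., "ty": .., "tz": .., "wx": .., "wy": .., "wz": ..}, ...]. A call has 1 to 12 rows; each row shifts and turns the commanded pose from where the row before left it, along the tool's axes as they then stand; what a row does not reach is not made up. A row lasts 1/12 s, in which the tool goes at most 41.7 mm and 7.16 degrees, less where a joint would pass 70% of its speed; a pose out of reach is approached as far as the arm can. A call is refused whole if a number of a shift passes 4.17 or a number of a turn 0.125, either way. A call with a gripper value outside its range is refused whole. "gripper" is the finger opening in cm, from 0 to 9.12, set as the call begins (left out, the last holds). The fingers move at their own pace and stop on an object; "force" is the grip in N (left out, the last holds). Time passes only in rows, so rows that do not move let the fingers close. It gives the time, the measured TCP pose, the force, the opening and the grip force at its end, in the units of the state.
- env.state(): the state, without advancing time (a new reading comes with each control period).
- grab_frame(name): name is "scene" or "side" or "wrist"; returns a dict with "color" (420x560x3 uint8, red, green, blue), "vfov" (degrees; the focal length in pixels is half the picture's height over the tangent of half this angle, whatever the lens; pixels are square), "cx", "cy" (the principal point, pixels), "view" (4x4, takes a point from world to camera coordinates). Camera axes: x right, y up, looking along -z (the intrinsics and any distortion apply to the point x, -y, -z); pixel columns grow to the right and rows downward; lengths in mm; the calibration is good to about 2 mm. A picture is of the moment at which its call begins. There is no depth.
- env.job_done(): hands the job in; it is judged then, once.
The state is a dict: "time_s": time; "qpos": joint angles; "qvel": joint speeds; "effort": joint torques, N m; "ee_pos": TCP position; "ee_rot": TCP orientation; "force": force on the tool from outside, world axes, zero at the start; "torque": the same for the moment, N m; "gripper_width": finger opening in mm; "gripper_force": force on a finger pad.
Only numpy, scipy, OpenCV 4.12 (cv2) and the standard library are available. Lean on these libraries where they do the work, as an engineer would, in place of code of your own. Each camera call takes 0.05 s, during which the arm holds its last target. There are 200 camera calls.

### The job

Set up the plate-imaging bed's datum: without lifting it off the bench, slide the blue straightedge until its long side lies flush along the near edge of the black bed and its end is butted against the steel end stop. Then swing the orange keeper fully round so that it lies square across the top of the straightedge, which must stay flush and butted. Leave everything else on the bench and bed where it is.

Things in the scene. Friction and masses are not known exactly. Their poses are not given: they have to be found in the camera images.
- bed: black slab fixed to the bench, 160 (its x) x 260 (its y) x 16 mm high; origin under its centre on the bench. Its -x side is the near edge (towards the robot), a flat face 80 mm from the origin. A steel end stop block, 18 mm wide (its y 100 to 118 mm) and 24 mm high, sits at the left (+y) end of that edge and sticks out 40 mm from it towards the robot
- corner (a point): inner corner where the bed's near edge meets the end stop's inner face, on the bench surface (bed frame -80, 100, 0 mm), axes as the bed: near edge is its plane x = 0 (straightedge belongs at x < 0), stop face its plane y = 0 (straightedge belongs at y < 0)
- straightedge: loose blue bar with two bright lines along its top, 32 (its x) x 200 (its y, length) x 16 mm high, about 0.3 kg, lying on the bench on the robot's side of the bed; origin under its centre. At home its origin is at (-16, -100, 0) mm in the corner's frame
- keeper (a joint): orange keeper arm on the bed, hinged on a vertical pivot at bed frame (-52, -30) mm; rad, anticlockwise from above: 0 = arm points to the bed's +y (open), 1.571 = its limit, arm points to the bed's -x, across the straightedge (fully round). Stays where left, light friction. Arm 18 mm wide, 8 thick, reaching 66 mm from the pivot, underside 18.5 mm above the bench (2.5 over the straightedge)
- keeper_knob (a point): middle of the upright yellow knob near the keeper's free end, 55 mm from the pivot; the point lies 60.5 mm above the bench on the knob's flat top. The knob is 16 mm across and stands 34 mm up from the arm's top (26.5 mm above the bench)
- well_plate: loose white 24-well plate, 86 x 128 x 14.5 mm, lying on top of the bed behind the keeper; origin under its centre. Bystander
- petri_dishes: two glass dishes in one stack, 90 mm across, 29 mm high, on the bench to the left of the end stop; origin under the centre. Bystander
- slide_box: red slide box, 82 x 102 x 34 mm, on the bench, front left; origin under its centre. Bystander
- jar: amber glass jar with white cap, 54 mm across, 70 mm high, on the bench, front right; origin under its centre. Bystander
- tube_rack: blue tube rack, 70 x 160 x 62 mm, on the bench, far left; origin under its centre. Bystander
- tip_box: green box with a clear cover, 87 x 122 x 65 mm, on the bench, far right; origin under its centre. Bystander
There are look-alikes about, which are no part of the job. Of the things shaped like the straightedge, the blue one is meant.

How it is judged (in metres and radians):
On the way:
1. the straightedge lies flush along the bed's near edge and butted against the end stop, while the keeper is still swung clear (less than 0.6 rad) (x of straightedge in the frame of corner between -0.018 and -0.012 m and y of straightedge in the frame of corner between -0.1025 and -0.096 m and angle between the y axis of straightedge and the y axis of bed, either way round below 0.012 rad and height (world z) of straightedge below 0.003 m and value of joint keeper below 0.6 rad), for 0.2 s.
At the end, for the whole second after the job is handed in: the straightedge rests on the bench flush along the bed's near edge (gap under 2 mm at its middle, parallel within 0.012 rad) and butted against the end stop (gap under 2.5 mm), and the keeper is swung round across it (beyond 1.4 rad of 1.571) (x of straightedge in the frame of corner between -0.018 and -0.012 m and y of straightedge in the frame of corner between -0.1025 and -0.096 m and angle between the y axis of straightedge and the y axis of bed, either way round below 0.012 rad and height (world z) of straightedge below 0.003 m and value of joint keeper above 1.4 rad and linear speed of straightedge below 0.01 m/s); the robot touches nothing.
It fails at once if the straightedge is lifted off the bench by more than 10 mm (height (world z) of straightedge above 0.01 m).
It fails at once if a bystander is shifted by more than 15 mm (distance of any of well_plate, petri_dishes, slide_box, jar, tube_rack, tip_box from where it was at the start of the episode above 0.015 m).
It also fails if it takes over 70 s, if anything falls off the work surface, if the arm or the gripper's body presses on something with over 40 N, if the wrist force passes 120 N, or if a joint passes its speed limit or range.

## Working session

There is one attempt and no reset: what is moved stays moved. The work goes in short steps, Python scripts to look and compute and a tool call to move; the robot and the scene stay as the last step left them, time stands still between calls to the robot, and variables do not carry over. Pictures are saved under pics/ and viewed, at most 10 in all, crops included, and the job is handed in when it is done.

Besides the shell and the picture viewer there is one more tool, called after "Emit:" as a command line: name --argument value ..., lists and objects as JSON in quotes. move_arm: Moves the arm, as the interface text tells. Its arguments: {"type":"object","properties":{"plan":{"type":"array","items":{"type":"object","properties":{"tx":{"type":"number"},"ty":{"type":"number"},"tz":{"type":"number"},"wx":{"type":"number"},"wy":{"type":"number"},"wz":{"type":"number"}}}},"gripper":{"type":"number"},"force":{"type":"number"}},"required":["plan"]}

```bash
mkdir -p pics; python3 - <<'E'
from workcell import env, grab_frame
import cv2,pickle
s=env.state();print(s)
for n in("scene","side","wrist"):
    f=grab_frame(n);cv2.imwrite(f"pics/{n}0.png",f["color"][:,:,::-1]);pickle.dump(f,open(n+"0.pkl","wb"))
    print(n,{k:v for k,v in f.items() if k!="color"})
E
```

```text
{'time_s': 0.0, 'qpos': array([-1.14792978e+00,  1.83518237e+01,  8.97060347e+01,  1.76796534e-04,
        7.20423604e+01, -1.14779402e+00]), 'qvel': array([-0.11154406, -0.07845629,  0.00168312,  0.08880795,  0.06871083,
        0.03812425]), 'effort': array([-5.01459035e-04, -4.12465632e+01, -2.31973493e+01,  7.28826877e-02,
        4.58198413e-02, -1.41870069e-04]), 'ee_pos': array([ 5.74505689e+02, -8.55651610e-03,  2.13120953e+02]), 'ee_rot': array([-1.79899805e+02, -2.17558057e-03,  8.99998077e+01]), 'force': array([-0.69965575,  0.43509681,  0.63993589]), 'torque': array([-0.04380791, -0.00704117,  0.04261655]), 'gripper_force': 0.0, 'gripper_width': 91.17330234542104}
scene {'vfov': 51.97928661197342, 'cx': 278.8921218084237, 'cy': 209.49539627631708, 'view': array([[ 8.01881088e-01,  5.97372174e-01, -1.15414888e-02,
        -4.46172852e+02],
       [-4.42213118e-01,  6.06372164e-01,  6.60878474e-01,
         1.94884026e+02],
       [ 4.01788848e-01, -5.24842152e-01,  7.50404183e-01,
        -1.42777246e+03],
       [ 0.00000000e+00,  0.00000000e+00,  0.00000000e+00,
        
[... 188 characters left out ...]
73e+02],
       [ 3.84584037e-01, -5.42342236e-01,  7.46967213e-01,
        -2.75777806e+02],
       [-4.48100191e-01,  5.97778031e-01,  6.64731257e-01,
        -1.48722091e+03],
       [ 0.00000000e+00,  0.00000000e+00,  0.00000000e+00,
         1.00000000e+00]])}
wrist {'vfov': 69.50727606420574, 'cx': 278.79364362510904, 'cy': 207.5457259777964, 'view': array([[ 9.99999413e-01, -1.01282752e-03, -3.85438456e-04,
        -5.74205918e+02],
       [ 8.90766340e-04,  9.70790349e-01, -2.39927709e-01,
         2.74161558e+01],
       [ 6.17185320e-04,  2.39927225e-01,  9.70790681e-01,
        -3.89269392e+02],
       [ 0.00000000e+00,  0.00000000e+00,  0.00000000e+00,
         1.00000000e+00]])}
```

View pics/scene0.png

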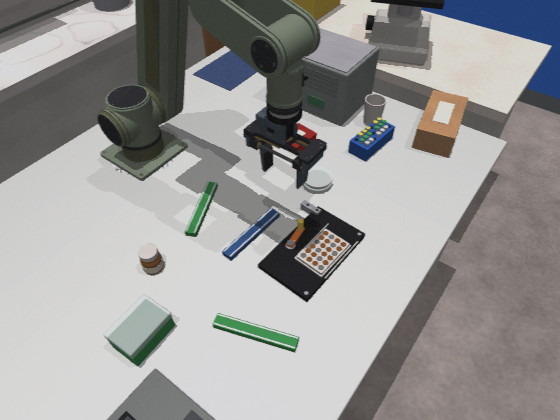

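View pics/wrist0.png

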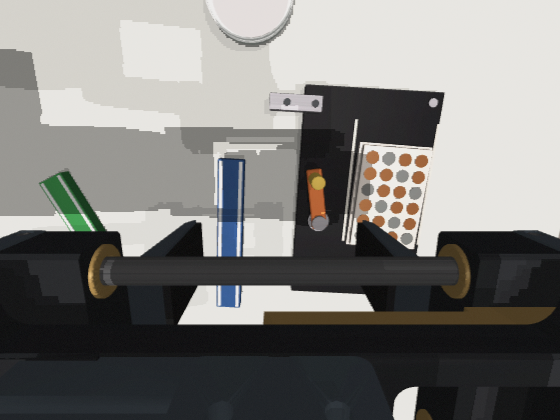

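The wrist picture shows three straightedge-shaped bars: green at wrist (75,200) (scene (202,208)), green at scene (255,332), and blue with two bright lines at wrist (231,232) (scene (252,233)). The blue one fits the description. The bed is at wrist (365,190), the stop at (297,102), the keeper pivot at (319,222) and its knob at (318,183). Next is an enlarged crop to confirm this.

```bash
python3 - <<'E'
import cv2
w=cv2.imread("pics/wrist0.png")[75:315,200:460];cv2.imwrite("pics/wc.png",cv2.resize(w,None,fx=2.5,fy=2.5,interpolation=2))
w=cv2.imread("pics/scene0.png")[170:305,175:375];cv2.imwrite("pics/sc.png",cv2.resize(w,None,fx=4,fy=4,interpolation=2))
E
```

```text
(no output)
```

View pics/wc.png

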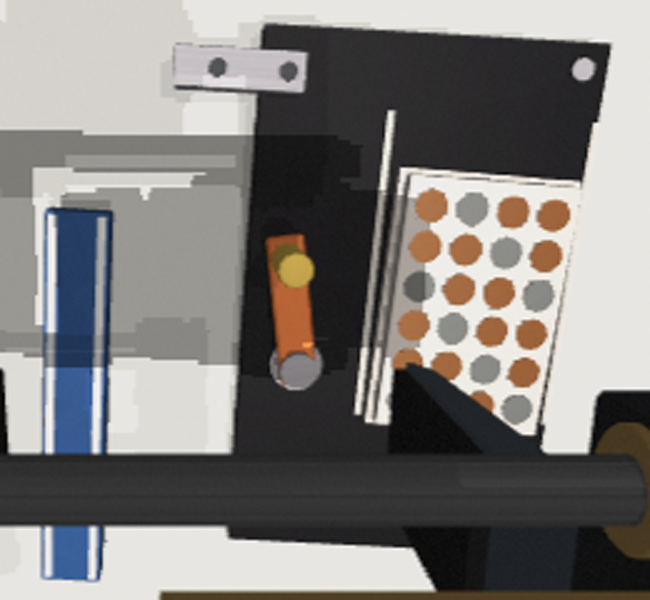

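View pics/sc.png

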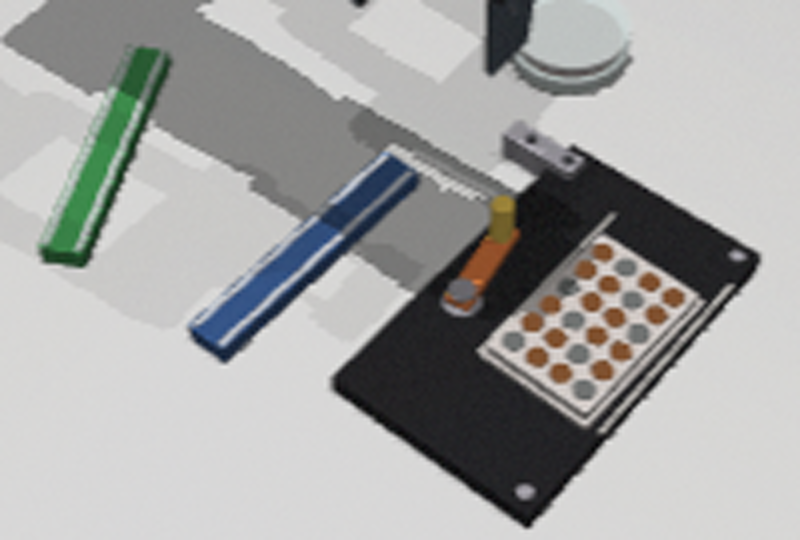

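```bash
cat >h.py <<'E'
import numpy as np
from scipy.optimize import least_squares
def proj(f,P,k=0):
    P=np.atleast_2d(P);V=f["view"];c=P@V[:3,:3].T+V[:3,3]
    F=f["color"].shape[0]/2/np.tan(np.radians(f["vfov"]/2))
    u=c[:,:2]/-c[:,2:];u=u*(1+k*(u**2).sum(1,keepdims=True))
    return np.c_[f["cx"]+F*u[:,0],f["cy"]-F*u[:,1]]
def tw(p,L):
    L=np.array(L,float);c,s=np.cos(p[2]),np.sin(p[2])
    return np.c_[p[0]+c*L[:,0]-s*L[:,1],p[1]+s*L[:,0]+c*L[:,1],L[:,2]]
def fit(obs,p0):
    "obs: list of (frame,[(local xyz, px)])"
    r=lambda p:np.concatenate([(proj(f,tw(p,[a for a,_ in o]))-np.array([b for _,b in o])).ravel() for f,o in obs])
    s=least_squares(r,p0,loss="soft_l1");return s.x,r(s.x).round(1)
def at(f,px,z):
    "world point at height z under pixel"
    return least_squares(lambda q:(proj(f,[q[0],q[1],z])-px).ravel(),[600,0]).x
E
python3 - <<'E'
from h import *;import pickle
W,S=[pickle.load(open(n+"0.pkl","rb")) for n in("wrist","scene")]
w=lambda x,y:(x/2.5+200-.3,y/2.5+75-.3)
s=lambda x,y:(x/4+175-.4,y/4+170-.4)
bw=[((-80,130,16),w(264,25)),((80,130,16),w(610,43)),((-80,-130,16),w(230,535)),((-120,118,24),w(175,43)),((-120,100,24),w(175,87))]
bs=[((-80,-130,16),s(333,380)),((80,-130,16),s(528,515)),((80,130,16),s(760,257)),((-120,118,24),s(508,122))]
ew=[((-16,100,16),w(45,209)),((16,100,16),w(112,213)),((-16,-100,16),w(42,578)),((16,-100,16),w(98,581))]
es=[((-16,100,16),s(390,148)),((16,100,16),s(420,178)),((-16,-100,16),s(190,328)),((16,-100,16),s(225,350))]
for nm,a,b,p0 in(("bed",bw,bs,[680,30,0]),("se",ew,es,[530,20,0])):
    for o in([(W,a)],[(S,b)],[(W,a),(S,b)]):
        p,r=fit(o,p0);print(nm,p[:2].round(1),np.degrees(p[2]).round(2),r)
        if nm=="bed":
            print(" corner",tw(p,[(-80,100,0)]).round(1),"pivot",tw(p,[(-52,-30,26)]).round(1))
        else: print(" ends",tw(p,[(0,100,0),(0,-100,0)]).round(1).tolist())
print("knob",at(W,w(296,271),60.5),at(S,s(503,201),60.5),"pivot",at(W,w(297,371),30),at(S,s(461,290),30))
E
```

```text
bed [677.7 -14. ] -2.99 [ 0.1 -0.6  1.2 -0.2 -0.3  1.8 -0.1  0.5 -0.8 -0.3]
 corner [[603.1  90.    0. ]] pivot [[624.3 -41.3  26. ]]
bed [676.6 -14.5] -2.49 [-1.   0.   0.3  1.  -0.3 -0.9  1.2 -0.4]
 corner [[601.   88.9   0. ]] pivot [[623.3 -42.2  26. ]]
bed [677.7 -14.1] -2.97 [ 0.  -0.6  1.1 -0.2 -0.3  1.8 -0.2  0.6 -0.8 -0.2 -0.7 -0.3  0.3  1.1
  0.4 -0.4  2.1 -0.3]
 corner [[603.  90.   0.]] pivot [[624.2 -41.3  26. ]]
se [510.6 -64.2] -3.56 [ 0.1 -0.2 -0.1 -0.1 -0.5  0.2  0.5  0.2]
 ends [[516.8, 35.6, 0.0], [504.4, -164.0, 0.0]]
se [512.8 -63.2] 356.51 [-0.4  0.8  0.7 -1.3 -0.1 -0.4 -0.1  0.5]
 ends [[518.9, 36.7, 0.0], [506.7, -163.0, 0.0]]
se [510.9 -64. ] -3.48 [ 0.3 -0.3  0.1 -0.3 -0.2  0.   0.9  0.1 -1.1  0.7 -0.1 -1.4 -0.8 -0.5
 -0.9  0.4]
 ends [[517.0, 35.8, 0.0], [504.9, -163.8, 0.0]]
knob [616.7027024   13.34679516] [615.98371139  16.55737163] pivot [622.66123507 -40.96257915] [623.32172723 -40.9816219 ]
```

The enlarged crops confirm the blue bar with two bright lines, on the robot's side of the bed. Fit results:

| Item | Position (mm) | Angle |
|---|---|---|
| Blue bar | centre (511, -64) | yaw -3.5° |
| Bed | corner (603, 90) | yaw -3° |
| Keeper | pivot (624, -41) | about 0.19 rad |

I'll grip the bar across its middle.

Emit:
move_arm --plan '[{"wz": 0.06}, {"tx": -0.7, "ty": -0.6, "tz": 1.5}, {"tx": -1.36, "ty": -1.2, "tz": 3}, {"tx": -1.36, "ty": -1.2, "tz": 3}, {"tx": -1.36, "ty": -1.2, "tz": 3}, {"tx": -1.36, "ty": -1.2, "tz": 3}, {"tx": -0.66, "ty": -0.6, "tz": 1.5}, {}, {}, {}, {}]' --gripper 6.0

```text
schema error: expected keys tx, ty, tz, wx, wy, wz
```

Emit:
move_arm --plan '[{"tx": 0, "ty": 0, "tz": 0, "wx": 0, "wy": 0, "wz": 0.06}, {"tx": -0.7, "ty": -0.6, "tz": 1.5, "wx": 0, "wy": 0, "wz": 0}, {"tx": -1.36, "ty": -1.2, "tz": 3, "wx": 0, "wy": 0, "wz": 0}, {"tx": -1.36, "ty": -1.2, "tz": 3, "wx": 0, "wy": 0, "wz": 0}, {"tx": -1.36, "ty": -1.2, "tz": 3, "wx": 0, "wy": 0, "wz": 0}, {"tx": -1.36, "ty": -1.2, "tz": 3, "wx": 0, "wy": 0, "wz": 0}, {"tx": -0.66, "ty": -0.6, "tz": 1.5, "wx": 0, "wy": 0, "wz": 0}, {"tx": 0, "ty": 0, "tz": 0, "wx": 0, "wy": 0, "wz": 0}, {"tx": 0, "ty": 0, "tz": 0, "wx": 0, "wy": 0, "wz": 0}, {"tx": 0, "ty": 0, "tz": 0, "wx": 0, "wy": 0, "wz": 0}]' --gripper 6.0

```text
time_s: 0.98
ee_pos: [512.8, -64.2, 65.2]
ee_rot: [179.8, 0.0, 86.6]
force: [0.6, -0.2, 0.1]
gripper_width: 59.7
gripper_force: 0.0
```

Emit:
move_arm --plan '[{"tx": 0, "ty": -0.15, "tz": 2, "wx": 0, "wy": 0, "wz": 0}, {"tx": 0, "ty": 0, "tz": 1.5, "wx": 0, "wy": 0, "wz": 0}, {"tx": 0, "ty": 0, "tz": 1.2, "wx": 0, "wy": 0, "wz": 0}, {"tx": 0, "ty": 0, "tz": 0.7, "wx": 0, "wy": 0, "wz": 0}, {"tx": 0, "ty": 0, "tz": 0.4, "wx": 0, "wy": 0, "wz": 0}, {"tx": 0, "ty": 0, "tz": 0, "wx": 0, "wy": 0, "wz": 0}, {"tx": 0, "ty": 0, "tz": 0, "wx": 0, "wy": 0, "wz": 0}, {"tx": 0, "ty": 0, "tz": 0, "wx": 0, "wy": 0, "wz": 0}]'

```text
time_s: 1.65
ee_pos: [510.5, -64.2, 6.9]
ee_rot: [179.9, 0.0, 86.6]
force: [0.1, 0.5, 0.3]
gripper_width: 60.1
gripper_force: 0.0
```

Emit:
move_arm --plan '[{"tx": 0, "ty": 0, "tz": 0, "wx": 0, "wy": 0, "wz": 0}, {"tx": 0, "ty": 0, "tz": 0, "wx": 0, "wy": 0, "wz": 0}, {"tx": 0, "ty": 0, "tz": 0, "wx": 0, "wy": 0, "wz": 0}, {"tx": 0, "ty": 0, "tz": 0, "wx": 0, "wy": 0, "wz": 0}, {"tx": 0, "ty": 0, "tz": 0, "wx": 0, "wy": 0, "wz": 0}, {"tx": 0, "ty": 0, "tz": 0, "wx": 0, "wy": 0, "wz": 0}, {"tx": 0, "ty": 0, "tz": 0, "wx": 0, "wy": 0, "wz": 0}, {"tx": 0, "ty": 0, "tz": 0, "wx": 0, "wy": 0, "wz": 0}]' --gripper 2.5 --force 12

```text
time_s: 2.32
ee_pos: [509.8, -64.3, 6.1]
ee_rot: [180.0, 0.0, 86.6]
force: [0.3, -0.3, 1.7]
gripper_width: 32.0
gripper_force: 12.0
```

Emit:
move_arm --plan '[{"tx": 0, "ty": 0, "tz": 0, "wx": 0, "wy": 0, "wz": -0.007}, {"tx": 0.4, "ty": 0.3, "tz": 0, "wx": 0, "wy": 0, "wz": 0}, {"tx": 0.8, "ty": 0.6, "tz": 0, "wx": 0, "wy": 0, "wz": 0}, {"tx": 0.8, "ty": 0.6, "tz": 0, "wx": 0, "wy": 0, "wz": 0}, {"tx": 0.8, "ty": 0.6, "tz": 0, "wx": 0, "wy": 0, "wz": 0}, {"tx": 0.8, "ty": 0.6, "tz": 0, "wx": 0, "wy": 0, "wz": 0}, {"tx": 0.8, "ty": 0.6, "tz": 0, "wx": 0, "wy": 0, "wz": 0}, {"tx": 0.5, "ty": 0.5, "tz": 0, "wx": 0, "wy": 0, "wz": 0}, {"tx": 0.3, "ty": 0.3, "tz": 0, "wx": 0, "wy": 0, "wz": 0}, {"tx": 0, "ty": 0, "tz": 0, "wx": 0, "wy": 0, "wz": 0}, {"tx": 0, "ty": 0, "tz": 0, "wx": 0, "wy": 0, "wz": 0}, {"tx": 0, "ty": 0, "tz": 0, "wx": 0, "wy": 0, "wz": 0}]'

```text
time_s: 3.32
ee_pos: [552.1, -14.6, 6.1]
ee_rot: [-179.9, 0.0, 87.0]
force: [-2.8, -1.7, 4.2]
gripper_width: 31.7
gripper_force: 12.0
```

Emit:
move_arm --plan '[{"tx": 0.1, "ty": 0, "tz": 0, "wx": 0, "wy": 0, "wz": 0}, {"tx": 0.1, "ty": 0, "tz": 0, "wx": 0, "wy": 0, "wz": 0}, {"tx": 0.1, "ty": 0, "tz": 0, "wx": 0, "wy": 0, "wz": 0}, {"tx": 0.1, "ty": 0, "tz": 0, "wx": 0, "wy": 0, "wz": 0}, {"tx": 0, "ty": 0, "tz": 0, "wx": 0, "wy": 0, "wz": 0}, {"tx": 0, "ty": 0, "tz": 0, "wx": 0, "wy": 0, "wz": 0}]'

```text
time_s: 3.82
ee_pos: [553.2, -11.3, 6.1]
ee_rot: [-180.0, 0.1, 87.0]
force: [-1.0, -4.6, 4.1]
gripper_width: 31.6
gripper_force: 12.0
```

Emit:
move_arm --plan '[{"tx": 0.1, "ty": 0, "tz": 0, "wx": 0, "wy": 0, "wz": 0}, {"tx": 0.1, "ty": 0, "tz": 0, "wx": 0, "wy": 0, "wz": 0}, {"tx": 0, "ty": 0, "tz": 0, "wx": 0, "wy": 0, "wz": 0}, {"tx": 0, "ty": 0, "tz": 0, "wx": 0, "wy": 0, "wz": 0}]'

```text
time_s: 4.15
ee_pos: [553.6, -9.1, 6.1]
ee_rot: [180.0, 0.1, 87.0]
force: [-0.5, -4.5, 3.7]
gripper_width: 31.8
gripper_force: 12.0
```

Emit:
move_arm --plan '[{"tx": 0.1, "ty": 0, "tz": 0, "wx": 0, "wy": 0, "wz": 0}, {"tx": 0.1, "ty": 0, "tz": 0, "wx": 0, "wy": 0, "wz": 0}, {"tx": 0, "ty": 0, "tz": 0, "wx": 0, "wy": 0, "wz": 0}, {"tx": 0, "ty": 0, "tz": 0, "wx": 0, "wy": 0, "wz": 0}]'

```text
time_s: 4.48
ee_pos: [553.9, -6.9, 6.1]
ee_rot: [180.0, 0.0, 87.0]
force: [-0.5, -4.8, 4.2]
gripper_width: 32.1
gripper_force: 12.0
```

Emit:
move_arm --plan '[{"tx": 0.1, "ty": 0, "tz": 0, "wx": 0, "wy": 0, "wz": 0}, {"tx": 0.1, "ty": 0, "tz": 0, "wx": 0, "wy": 0, "wz": 0}, {"tx": 0, "ty": 0, "tz": 0, "wx": 0, "wy": 0, "wz": 0}, {"tx": 0, "ty": 0, "tz": 0, "wx": 0, "wy": 0, "wz": 0}]'

```text
time_s: 4.82
ee_pos: [553.9, -6.7, 6.1]
ee_rot: [180.0, 0.2, 87.1]
force: [-0.7, -11.9, 2.9]
gripper_width: 31.4
gripper_force: 12.0
```

```bash
python3 - <<'E'
from workcell import env, grab_frame
import cv2,pickle
f=grab_frame("scene");pickle.dump(f,open("scene1.pkl","wb"))
g=grab_frame("side");pickle.dump(g,open("side1.pkl","wb"))
import numpy as np
a=cv2.resize(f["color"][170:300,230:370,::-1],None,fx=4,fy=4,interpolation=2)
cv2.imwrite("pics/s1.png",a);cv2.imwrite("pics/d1.png",g["color"][:,:,::-1])
print(env.state()["force"],env.state()["ee_pos"])
E
```

```text
[ -1.38651836 -11.63509452   2.84071882] [553.85105152  -6.72033638   6.06050535]
```

View pics/s1.png

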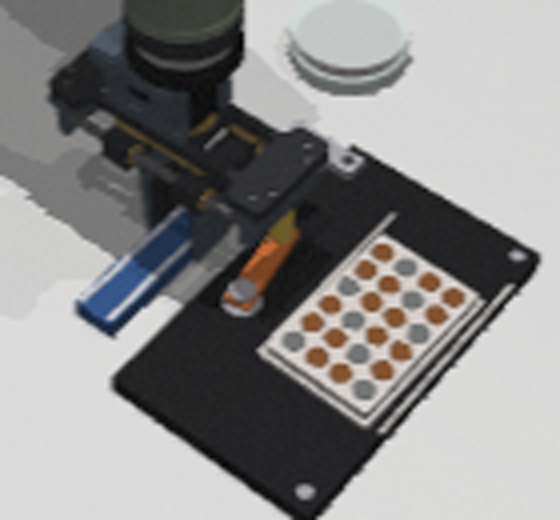

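The bar is butted against the stop: contact came at TCP y = -6.7 with 12 N, and the scene crop shows the bar held beside the bed and parallel to it. I'll release, rise, turn 90° and push it flush from the near side with two fingertips.

Emit:
move_arm --plan '[{"tx": -0.1, "ty": 0, "tz": 0, "wx": 0, "wy": 0, "wz": 0}, {"tx": 0, "ty": 0, "tz": 0, "wx": 0, "wy": 0, "wz": 0}, {"tx": 0, "ty": 0, "tz": 0, "wx": 0, "wy": 0, "wz": 0}, {"tx": 0, "ty": 0, "tz": 0, "wx": 0, "wy": 0, "wz": 0}, {"tx": 0, "ty": 0, "tz": 0, "wx": 0, "wy": 0, "wz": 0}, {"tx": 0, "ty": 0, "tz": -0.5, "wx": 0, "wy": 0, "wz": 0}, {"tx": 0, "ty": 0, "tz": -1, "wx": 0, "wy": 0, "wz": 0}, {"tx": 0, "ty": 0, "tz": -2, "wx": 0, "wy": 0, "wz": 0}, {"tx": 0, "ty": 0, "tz": -2, "wx": 0, "wy": 0, "wz": 0}, {"tx": 0, "ty": 0, "tz": -1, "wx": 0, "wy": 0, "wz": 0}, {"tx": 0, "ty": 0, "tz": 0, "wx": 0, "wy": 0, "wz": 0}, {"tx": 0, "ty": 0, "tz": 0, "wx": 0, "wy": 0, "wz": 0}]' --gripper 4.2

```text
time_s: 5.92
ee_pos: [554.0, -5.4, 71.6]
ee_rot: [179.9, -0.0, 87.0]
force: [0.5, -0.5, -0.7]
gripper_width: 41.9
gripper_force: 0.0
```

Emit:
move_arm --plan '[{"tx": 0, "ty": -1, "tz": 0, "wx": 0, "wy": 0, "wz": 0}, {"tx": 0, "ty": -2, "tz": 0, "wx": 0, "wy": 0, "wz": 0}, {"tx": 0, "ty": -1, "tz": 0, "wx": 0, "wy": 0, "wz": 0}, {"tx": 0, "ty": 0, "tz": 0, "wx": 0, "wy": 0, "wz": 0.12}, {"tx": 0, "ty": 0, "tz": 0, "wx": 0, "wy": 0, "wz": 0.12}, {"tx": 0, "ty": 0, "tz": 0, "wx": 0, "wy": 0, "wz": 0.12}, {"tx": 0, "ty": 0, "tz": 0, "wx": 0, "wy": 0, "wz": 0.12}, {"tx": 0, "ty": 0, "tz": 0, "wx": 0, "wy": 0, "wz": 0.12}, {"tx": 0, "ty": 0, "tz": 0, "wx": 0, "wy": 0, "wz": 0.12}, {"tx": 0, "ty": 0, "tz": 0, "wx": 0, "wy": 0, "wz": 0.12}, {"tx": 0, "ty": 0, "tz": 0, "wx": 0, "wy": 0, "wz": 0.12}, {"tx": 0, "ty": 0, "tz": 0, "wx": 0, "wy": 0, "wz": 0.12}]'

```text
time_s: 6.92
ee_pos: [512.5, -3.3, 70.1]
ee_rot: [-179.9, 0.1, 24.7]
force: [0.5, 0.5, 0.2]
gripper_width: 42.0
gripper_force: 0.0
```

Emit:
move_arm --plan '[{"tx": 0, "ty": 0, "tz": 0, "wx": 0, "wy": 0, "wz": 0.12}, {"tx": 0, "ty": 0, "tz": 0, "wx": 0, "wy": 0, "wz": 0.12}, {"tx": 0, "ty": 0, "tz": 0, "wx": 0, "wy": 0, "wz": 0.12}, {"tx": 0, "ty": 0, "tz": 0, "wx": 0, "wy": 0, "wz": 0.12}, {"tx": 0, "ty": 0, "tz": 0, "wx": 0, "wy": 0, "wz": 0.012}, {"tx": 0, "ty": 0, "tz": 0, "wx": 0, "wy": 0, "wz": 0}, {"tx": 0, "ty": 0, "tz": 0, "wx": 0, "wy": 0, "wz": 0}, {"tx": 0, "ty": 0, "tz": 0, "wx": 0, "wy": 0, "wz": 0}, {"tx": 0, "ty": 0, "tz": 0, "wx": 0, "wy": 0, "wz": 0}]' --gripper 8.2

```text
time_s: 7.67
ee_pos: [513.7, -3.3, 70.9]
ee_rot: [180.0, 0.0, -3.0]
force: [0.8, -1.0, 0.2]
gripper_width: 81.8
gripper_force: 0.0
```

Emit:
move_arm --plan '[{"tx": -0.3, "ty": 0, "tz": 1.5, "wx": 0, "wy": 0, "wz": 0}, {"tx": 0, "ty": 0, "tz": 2, "wx": 0, "wy": 0, "wz": 0}, {"tx": 0, "ty": 0, "tz": 1.5, "wx": 0, "wy": 0, "wz": 0}, {"tx": 0, "ty": 0, "tz": 1, "wx": 0, "wy": 0, "wz": 0}, {"tx": 0, "ty": 0, "tz": 0.4, "wx": 0, "wy": 0, "wz": 0}, {"tx": 0, "ty": 0, "tz": 0, "wx": 0, "wy": 0, "wz": 0}, {"tx": 0, "ty": 0, "tz": 0, "wx": 0, "wy": 0, "wz": 0}, {"tx": 0.2, "ty": 0, "tz": 0, "wx": 0, "wy": 0, "wz": 0}, {"tx": 0.2, "ty": 0, "tz": 0, "wx": 0, "wy": 0, "wz": 0}, {"tx": 0.2, "ty": 0, "tz": 0, "wx": 0, "wy": 0, "wz": 0}, {"tx": 0.2, "ty": 0, "tz": 0, "wx": 0, "wy": 0, "wz": 0}, {"tx": 0.2, "ty": 0, "tz": 0, "wx": 0, "wy": 0, "wz": 0}]'

```text
time_s: 8.67
ee_pos: [520.5, -3.7, 7.2]
ee_rot: [180.0, 0.1, -3.1]
force: [-3.0, 0.1, 2.8]
gripper_width: 81.9
gripper_force: 1.9
```

Emit:
move_arm --plan '[{"tx": 0.2, "ty": 0, "tz": 0, "wx": 0, "wy": 0, "wz": 0}, {"tx": 0.2, "ty": 0, "tz": 0, "wx": 0, "wy": 0, "wz": 0}, {"tx": 0.2, "ty": 0, "tz": 0, "wx": 0, "wy": 0, "wz": 0}, {"tx": 0.2, "ty": 0, "tz": 0, "wx": 0, "wy": 0, "wz": 0}, {"tx": 0.2, "ty": 0, "tz": 0, "wx": 0, "wy": 0, "wz": 0}, {"tx": 0.2, "ty": 0, "tz": 0, "wx": 0, "wy": 0, "wz": 0}, {"tx": 0.2, "ty": 0, "tz": 0, "wx": 0, "wy": 0, "wz": 0}, {"tx": 0.2, "ty": 0, "tz": 0, "wx": 0, "wy": 0, "wz": 0}, {"tx": 0.2, "ty": 0, "tz": 0, "wx": 0, "wy": 0, "wz": 0}, {"tx": 0.2, "ty": 0, "tz": 0, "wx": 0, "wy": 0, "wz": 0}, {"tx": 0, "ty": 0, "tz": 0, "wx": 0, "wy": 0, "wz": 0}, {"tx": 0, "ty": 0, "tz": 0, "wx": 0, "wy": 0, "wz": 0}]'

```text
time_s: 9.67
ee_pos: [541.5, -4.8, 7.1]
ee_rot: [-180.0, -0.1, -3.1]
force: [-1.1, 0.5, -0.1]
gripper_width: 81.9
gripper_force: 0.3
```

Emit:
move_arm --plan '[{"tx": 0.1, "ty": 0, "tz": 0, "wx": 0, "wy": 0, "wz": 0}, {"tx": 0.1, "ty": 0, "tz": 0, "wx": 0, "wy": 0, "wz": 0}, {"tx": 0.1, "ty": 0, "tz": 0, "wx": 0, "wy": 0, "wz": 0}, {"tx": 0.1, "ty": 0, "tz": 0, "wx": 0, "wy": 0, "wz": 0}, {"tx": 0.1, "ty": 0, "tz": 0, "wx": 0, "wy": 0, "wz": 0}, {"tx": 0.1, "ty": 0, "tz": 0, "wx": 0, "wy": 0, "wz": 0}, {"tx": 0, "ty": 0, "tz": 0, "wx": 0, "wy": 0, "wz": 0}, {"tx": 0, "ty": 0, "tz": 0, "wx": 0, "wy": 0, "wz": 0}]'

```text
time_s: 10.33
ee_pos: [545.6, -5.0, 7.1]
ee_rot: [180.0, 0.1, -3.1]
force: [-5.2, -0.2, 3.7]
gripper_width: 82.1
gripper_force: 2.7
```

Emit:
move_arm --plan '[{"tx": 0.1, "ty": 0, "tz": 0, "wx": 0, "wy": 0, "wz": 0}, {"tx": 0.1, "ty": 0, "tz": 0, "wx": 0, "wy": 0, "wz": 0}, {"tx": 0, "ty": 0, "tz": 0, "wx": 0, "wy": 0, "wz": 0}, {"tx": 0, "ty": 0, "tz": 0, "wx": 0, "wy": 0, "wz": 0}]'

```text
time_s: 10.67
ee_pos: [547.7, -5.2, 7.1]
ee_rot: [180.0, 0.1, -3.1]
force: [-5.4, 0.2, 4.3]
gripper_width: 81.8
gripper_force: 2.6
```

Emit:
move_arm --plan '[{"tx": 0.1, "ty": 0, "tz": 0, "wx": 0, "wy": 0, "wz": 0}, {"tx": 0.1, "ty": 0, "tz": 0, "wx": 0, "wy": 0, "wz": 0}, {"tx": 0, "ty": 0, "tz": 0, "wx": 0, "wy": 0, "wz": 0}, {"tx": 0, "ty": 0, "tz": 0, "wx": 0, "wy": 0, "wz": 0}]'

```text
time_s: 11.0
ee_pos: [547.8, -5.2, 7.1]
ee_rot: [180.0, 0.3, -3.1]
force: [-9.3, 0.7, 7.8]
gripper_width: 82.2
gripper_force: 4.5
```

Emit:
move_arm --plan '[{"tx": 0.15, "ty": 0, "tz": 0, "wx": 0, "wy": 0, "wz": 0}, {"tx": 0.15, "ty": 0, "tz": 0, "wx": 0, "wy": 0, "wz": 0}, {"tx": 0, "ty": 0, "tz": 0, "wx": 0, "wy": 0, "wz": 0}, {"tx": 0, "ty": 0, "tz": 0, "wx": 0, "wy": 0, "wz": 0}]'

```text
time_s: 11.33
ee_pos: [547.9, -5.2, 6.9]
ee_rot: [180.0, 0.7, -3.1]
force: [-14.1, 0.6, 11.6]
gripper_width: 82.1
gripper_force: 7.2
```

Emit:
move_arm --plan '[{"tx": -0.3, "ty": 0, "tz": 0, "wx": 0, "wy": 0, "wz": 0}, {"tx": -0.5, "ty": 0, "tz": 0, "wx": 0, "wy": 0, "wz": 0}, {"tx": -1, "ty": 0, "tz": 0, "wx": 0, "wy": 0, "wz": 0}, {"tx": -1.5, "ty": 0, "tz": -1, "wx": 0, "wy": 0, "wz": 0}, {"tx": -2, "ty": 0, "tz": -3, "wx": 0, "wy": 0, "wz": 0}, {"tx": -2, "ty": 0, "tz": -3.3, "wx": 0, "wy": 0, "wz": 0}, {"tx": -2, "ty": 0, "tz": -3.3, "wx": 0, "wy": 0, "wz": 0}, {"tx": -2, "ty": 0, "tz": -3.3, "wx": 0, "wy": 0, "wz": 0}, {"tx": 0, "ty": 0, "tz": 0, "wx": 0, "wy": 0, "wz": 0}, {"tx": 0, "ty": 0, "tz": 0, "wx": 0, "wy": 0, "wz": 0}]'

```text
time_s: 12.17
ee_pos: [442.0, 0.6, 148.1]
ee_rot: [-180.0, -0.4, -3.1]
force: [0.2, 1.0, -0.3]
gripper_width: 82.0
gripper_force: 0.0
```

```bash
python3 - <<'E'
from workcell import env, grab_frame
import cv2,pickle
for n in("scene","wrist","side"):
    f=grab_frame(n);pickle.dump(f,open(n+"2.pkl","wb"));cv2.imwrite(f"pics/{n}2.png",f["color"][:,:,::-1])
a=cv2.imread("pics/scene2.png")[170:300,230:370]
a=cv2.resize(a,None,fx=2.85,fy=2.85,interpolation=2)
b=cv2.resize(cv2.imread("pics/wrist2.png"),(400,300));c=cv2.resize(cv2.imread("pics/side2.png"),(400,300))
import numpy as np
o=np.zeros((600,800,3),np.uint8);o[:a.shape[0],:399]=a[:,:399];o[:300,400:]=b;o[300:,400:]=c;cv2.imwrite("pics/m2.png",o)
E
```

```text
(no output)
```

View pics/m2.png

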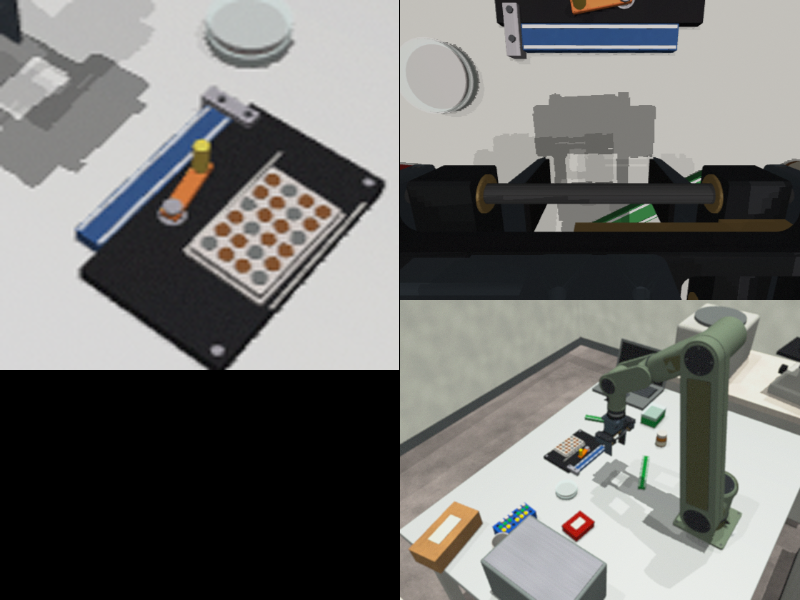

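The bar now lies against the near edge, with its end at the stop (montage (525,38)). I'll check both gaps in an enlarged wrist crop.

```bash
python3 - <<'E'
import cv2
w=cv2.imread("pics/wrist2.png")[0:85,140:400];cv2.imwrite("pics/w2c.png",cv2.resize(w,None,fx=3,fy=6,interpolation=2))
E
```

```text
(no output)
```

View pics/w2c.png

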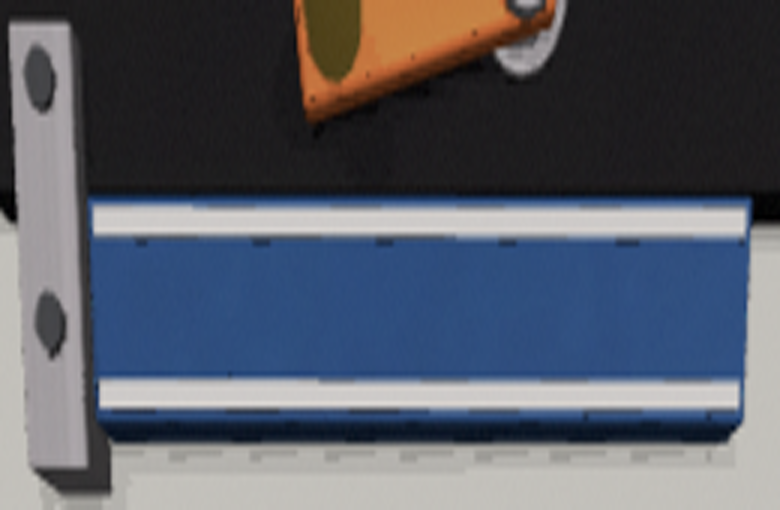

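```bash
python3 - <<'E'
from h import *;import pickle
W=pickle.load(open("wrist2.pkl","rb"))
w=lambda x,y:(x/3+140-.33,y/6-.4)
a=at(W,w(78,200),24),at(W,w(85.2,405),24);b=at(W,w(90,200),16),at(W,w(98,405),16)
c=at(W,w(750,200),16),at(W,w(742,405),16)
print("stop edge",a,"bar L",b,"bar R",c,"len",np.hypot(*(b[0]-c[0])))
t=c[0]-b[0];t/=np.hypot(*t);print("gap",[(y-x)@t for x,y in zip(a,b)],"yaw",np.degrees(np.arctan2(t[0],-t[1])))
# line perpendicular-aware: distance of bar L points from stop line
d=a[1]-a[0];d/=np.hypot(*d);n=np.array([-d[1],d[0]]);print([(x-a[0])@n for x in b])
E
```

```text
stop edge (array([599.34615789,  90.24043339]), array([571.69881168,  92.0405108 ])) bar L (array([601.64984952,  89.20657549]), array([573.2312171 ,  90.72205013])) bar R (array([ 590.75842898, -108.60588843]), array([ 562.33422736, -107.02194133])) len 198.11207414139852
gap [np.float64(0.9056464880595845), np.float64(1.2322211152582978)] yaw -3.1514848494563714
[np.float64(0.8820005045105259), np.float64(1.2161131405086552)]
```

The bar is flush and parallel (yaw -3.15° against the bed's -3°). The stop gap is about 1 mm, within the 2.5 mm tolerance. Next is the keeper: turn the tool so the fingers straddle the knob along its tangent.

Emit:
move_arm --plan '[{"tx": 0, "ty": 0, "tz": 0, "wx": 0, "wy": 0, "wz": -0.12}, {"tx": 0, "ty": 0, "tz": 0, "wx": 0, "wy": 0, "wz": -0.12}, {"tx": 0, "ty": 0, "tz": 0, "wx": 0, "wy": 0, "wz": -0.12}, {"tx": 0, "ty": 0, "tz": 0, "wx": 0, "wy": 0, "wz": -0.12}, {"tx": 0, "ty": 0, "tz": 0, "wx": 0, "wy": 0, "wz": -0.12}, {"tx": 0, "ty": 0, "tz": 0, "wx": 0, "wy": 0, "wz": -0.12}, {"tx": 0, "ty": 0, "tz": 0, "wx": 0, "wy": 0, "wz": -0.12}, {"tx": 0, "ty": 0, "tz": 0, "wx": 0, "wy": 0, "wz": -0.12}, {"tx": 0, "ty": 0, "tz": 0, "wx": 0, "wy": 0, "wz": -0.12}, {"tx": 0, "ty": 0, "tz": 0, "wx": 0, "wy": 0, "wz": -0.12}, {"tx": 0, "ty": 0, "tz": 0, "wx": 0, "wy": 0, "wz": -0.12}, {"tx": 0, "ty": 0, "tz": 0, "wx": 0, "wy": 0, "wz": -0.12}]' --gripper 4.5

```text
time_s: 13.32
ee_pos: [440.9, 0.6, 144.1]
ee_rot: [-179.8, 0.0, 79.7]
force: [-0.4, 0.4, 0.5]
gripper_width: 44.9
gripper_force: 0.0
```

Emit:
move_arm --plan '[{"tx": 0, "ty": 0, "tz": 0, "wx": 0, "wy": 0, "wz": -0.12}, {"tx": 0, "ty": 0, "tz": 0, "wx": 0, "wy": 0, "wz": -0.12}, {"tx": 0, "ty": 0, "tz": 0, "wx": 0, "wy": 0, "wz": -0.064}, {"tx": 0, "ty": 0, "tz": 0, "wx": 0, "wy": 0, "wz": 0}, {"tx": 0, "ty": 0, "tz": 0, "wx": 0, "wy": 0, "wz": 0}, {"tx": 0, "ty": 0, "tz": 0, "wx": 0, "wy": 0, "wz": 0}]'

```text
time_s: 13.82
ee_pos: [440.9, 0.6, 145.0]
ee_rot: [-179.9, -0.0, 96.7]
force: [0.1, 0.1, 0.9]
gripper_width: 45.1
gripper_force: 0.0
```

Emit:
move_arm --plan '[{"tx": -0.1, "ty": 1, "tz": 0, "wx": 0, "wy": 0, "wz": 0}, {"tx": -0.1, "ty": 3, "tz": 0, "wx": 0, "wy": 0, "wz": 0}, {"tx": -0.1, "ty": 3.5, "tz": 0, "wx": 0, "wy": 0, "wz": 0}, {"tx": -0.1, "ty": 3.5, "tz": 0, "wx": 0, "wy": 0, "wz": 0}, {"tx": -0.1, "ty": 3.5, "tz": 0, "wx": 0, "wy": 0, "wz": 0}, {"tx": -0.1, "ty": 2.1, "tz": 0, "wx": 0, "wy": 0, "wz": 0}, {"tx": -0.1, "ty": 1, "tz": 0, "wx": 0, "wy": 0, "wz": 0}, {"tx": 0, "ty": 0, "tz": 2, "wx": 0, "wy": 0, "wz": 0}, {"tx": 0, "ty": 0, "tz": 3, "wx": 0, "wy": 0, "wz": 0}, {"tx": 0, "ty": 0, "tz": 1.5, "wx": 0, "wy": 0, "wz": 0}, {"tx": 0, "ty": 0, "tz": 0, "wx": 0, "wy": 0, "wz": 0}, {"tx": 0, "ty": 0, "tz": 0, "wx": 0, "wy": 0, "wz": 0}]'

```text
time_s: 14.82
ee_pos: [615.8, 14.5, 80.4]
ee_rot: [-179.9, -0.0, 96.8]
force: [-0.1, 0.6, -0.2]
gripper_width: 44.9
gripper_force: 0.0
```

Emit:
move_arm --plan '[{"tx": 0, "ty": 0, "tz": 1, "wx": 0, "wy": 0, "wz": 0}, {"tx": 0, "ty": 0, "tz": 1, "wx": 0, "wy": 0, "wz": 0}, {"tx": 0, "ty": 0, "tz": 1, "wx": 0, "wy": 0, "wz": 0}, {"tx": 0, "ty": 0, "tz": 0.8, "wx": 0, "wy": 0, "wz": 0}, {"tx": 0, "ty": 0, "tz": 0.4, "wx": 0, "wy": 0, "wz": 0}, {"tx": 0, "ty": 0, "tz": 0, "wx": 0, "wy": 0, "wz": 0}, {"tx": 0, "ty": 0, "tz": 0, "wx": 0, "wy": 0, "wz": 0}]'

```text
time_s: 15.4
ee_pos: [616.5, 14.6, 38.8]
ee_rot: [-180.0, -0.0, 96.8]
force: [-0.4, 0.5, -0.0]
gripper_width: 45.0
gripper_force: 0.0
```

Emit:
move_arm --plan '[{"tx": 0, "ty": 0, "tz": 0, "wx": 0, "wy": 0, "wz": 0}, {"tx": 0, "ty": 0, "tz": 0, "wx": 0, "wy": 0, "wz": 0}, {"tx": 0, "ty": 0, "tz": 0, "wx": 0, "wy": 0, "wz": 0}, {"tx": 0, "ty": 0, "tz": 0, "wx": 0, "wy": 0, "wz": 0}, {"tx": 0, "ty": 0, "tz": 0, "wx": 0, "wy": 0, "wz": 0}, {"tx": 0, "ty": 0, "tz": 0, "wx": 0, "wy": 0, "wz": 0}]' --gripper 2.0 --force 5

```text
time_s: 15.9
ee_pos: [616.6, 14.6, 39.1]
ee_rot: [180.0, 0.0, 96.8]
force: [-0.0, -0.1, -0.6]
gripper_width: 20.1
gripper_force: 0.0
```

Fingers are around the knob at 20 mm opening. Now swinging it in an arc.

Emit:
move_arm --plan '[{"tx": -0.01, "ty": -0.27, "tz": 0, "wx": 0, "wy": 0, "wz": -0.05}, {"tx": -0.01, "ty": -0.27, "tz": 0, "wx": 0, "wy": 0, "wz": -0.05}, {"tx": -0.01, "ty": -0.27, "tz": 0, "wx": 0, "wy": 0, "wz": -0.05}, {"tx": -0.01, "ty": -0.27, "tz": 0, "wx": 0, "wy": 0, "wz": -0.05}, {"tx": -0.01, "ty": -0.27, "tz": 0, "wx": 0, "wy": 0, "wz": -0.05}, {"tx": -0.01, "ty": -0.27, "tz": 0, "wx": 0, "wy": 0, "wz": -0.05}, {"tx": -0.01, "ty": -0.27, "tz": 0, "wx": 0, "wy": 0, "wz": -0.05}, {"tx": -0.01, "ty": -0.27, "tz": 0, "wx": 0, "wy": 0, "wz": -0.05}, {"tx": -0.01, "ty": -0.27, "tz": 0, "wx": 0, "wy": 0, "wz": -0.05}, {"tx": -0.01, "ty": -0.27, "tz": 0, "wx": 0, "wy": 0, "wz": -0.05}, {"tx": -0.01, "ty": -0.27, "tz": 0, "wx": 0, "wy": 0, "wz": -0.05}, {"tx": -0.01, "ty": -0.27, "tz": 0, "wx": 0, "wy": 0, "wz": -0.05}]'

```text
time_s: 16.9
ee_pos: [587.7, 1.6, 39.1]
ee_rot: [179.9, 0.0, 131.3]
force: [1.2, 0.9, -0.2]
gripper_width: 19.7
gripper_force: 0.6
```

Emit:
move_arm --plan '[{"tx": -0.01, "ty": -0.27, "tz": 0, "wx": 0, "wy": 0, "wz": -0.05}, {"tx": -0.01, "ty": -0.27, "tz": 0, "wx": 0, "wy": 0, "wz": -0.05}, {"tx": -0.01, "ty": -0.27, "tz": 0, "wx": 0, "wy": 0, "wz": -0.05}, {"tx": -0.01, "ty": -0.27, "tz": 0, "wx": 0, "wy": 0, "wz": -0.05}, {"tx": -0.01, "ty": -0.27, "tz": 0, "wx": 0, "wy": 0, "wz": -0.05}, {"tx": -0.01, "ty": -0.27, "tz": 0, "wx": 0, "wy": 0, "wz": -0.05}, {"tx": -0.01, "ty": -0.27, "tz": 0, "wx": 0, "wy": 0, "wz": -0.05}, {"tx": -0.01, "ty": -0.27, "tz": 0, "wx": 0, "wy": 0, "wz": -0.05}, {"tx": -0.01, "ty": -0.27, "tz": 0, "wx": 0, "wy": 0, "wz": -0.05}, {"tx": -0.01, "ty": -0.27, "tz": 0, "wx": 0, "wy": 0, "wz": -0.05}, {"tx": -0.01, "ty": -0.27, "tz": 0, "wx": 0, "wy": 0, "wz": -0.05}, {"tx": 0, "ty": 0, "tz": 0, "wx": 0, "wy": 0, "wz": 0}]'

```text
time_s: 17.9
ee_pos: [571.5, -23.6, 39.0]
ee_rot: [180.0, -0.0, 162.7]
force: [-0.4, 0.1, -0.2]
gripper_width: 20.3
gripper_force: 0.0
```

Emit:
move_arm --plan '[{"tx": -0.01, "ty": -0.27, "tz": 0, "wx": 0, "wy": 0, "wz": -0.05}, {"tx": -0.01, "ty": -0.27, "tz": 0, "wx": 0, "wy": 0, "wz": -0.05}, {"tx": -0.01, "ty": -0.27, "tz": 0, "wx": 0, "wy": 0, "wz": -0.05}, {"tx": -0.01, "ty": -0.27, "tz": 0, "wx": 0, "wy": 0, "wz": -0.05}, {"tx": -0.01, "ty": -0.27, "tz": 0, "wx": 0, "wy": 0, "wz": -0.05}, {"tx": 0, "ty": 0, "tz": 0, "wx": 0, "wy": 0, "wz": 0}, {"tx": 0, "ty": 0, "tz": 0, "wx": 0, "wy": 0, "wz": 0}]'

```text
time_s: 18.48
ee_pos: [569.7, -36.9, 39.0]
ee_rot: [-180.0, 0.0, 176.9]
force: [-0.3, -0.0, 0.1]
gripper_width: 20.0
gripper_force: 0.0
```

Emit:
move_arm --plan '[{"tx": 0, "ty": -0.1, "tz": 0, "wx": 0, "wy": 0, "wz": 0}, {"tx": 0, "ty": -0.1, "tz": 0, "wx": 0, "wy": 0, "wz": 0}, {"tx": 0, "ty": 0, "tz": 0, "wx": 0, "wy": 0, "wz": 0}, {"tx": 0, "ty": 0, "tz": 0, "wx": 0, "wy": 0, "wz": 0}]'

```text
time_s: 18.82
ee_pos: [569.4, -38.8, 39.0]
ee_rot: [180.0, 0.0, 177.0]
force: [-0.5, 0.6, 0.0]
gripper_width: 19.9
gripper_force: 0.4
```

Emit:
move_arm --plan '[{"tx": 0, "ty": -0.1, "tz": 0, "wx": 0, "wy": 0, "wz": 0}, {"tx": 0, "ty": -0.1, "tz": 0, "wx": 0, "wy": 0, "wz": 0}, {"tx": 0, "ty": 0, "tz": 0, "wx": 0, "wy": 0, "wz": 0}, {"tx": 0, "ty": 0, "tz": 0, "wx": 0, "wy": 0, "wz": 0}]'

```text
time_s: 19.15
ee_pos: [569.3, -39.2, 39.0]
ee_rot: [179.8, -0.0, 177.0]
force: [-0.3, 8.1, 0.5]
gripper_width: 19.7
gripper_force: 3.4
```

It hit its limit at 8 N. Backing off, opening, rising and checking.

Emit:
move_arm --plan '[{"tx": 0, "ty": 0.15, "tz": 0, "wx": 0, "wy": 0, "wz": 0}, {"tx": 0, "ty": 0, "tz": 0, "wx": 0, "wy": 0, "wz": 0}, {"tx": 0, "ty": 0, "tz": 0, "wx": 0, "wy": 0, "wz": 0}, {"tx": 0, "ty": 0, "tz": 0, "wx": 0, "wy": 0, "wz": 0}, {"tx": 0, "ty": 0, "tz": 0, "wx": 0, "wy": 0, "wz": 0}, {"tx": 0, "ty": 0, "tz": -0.5, "wx": 0, "wy": 0, "wz": 0}, {"tx": 0, "ty": 0, "tz": -1.5, "wx": 0, "wy": 0, "wz": 0}, {"tx": 0, "ty": 0, "tz": -3, "wx": 0, "wy": 0, "wz": 0}, {"tx": 0, "ty": 0, "tz": -3.5, "wx": 0, "wy": 0, "wz": 0}, {"tx": 0, "ty": 0, "tz": -3.5, "wx": 0, "wy": 0, "wz": 0}, {"tx": 0, "ty": 0, "tz": -2, "wx": 0, "wy": 0, "wz": 0}, {"tx": 0, "ty": 0, "tz": 0, "wx": 0, "wy": 0, "wz": 0}]' --gripper 3.6

```text
time_s: 20.15
ee_pos: [572.4, -39.8, 184.9]
ee_rot: [-180.0, 0.6, 177.0]
force: [0.4, 0.0, -0.6]
gripper_width: 36.5
gripper_force: 0.0
```

Emit:
move_arm --plan '[{"tx": 1, "ty": 0, "tz": 0, "wx": 0, "wy": 0, "wz": 0}, {"tx": 3, "ty": 0, "tz": 0, "wx": 0, "wy": 0, "wz": 0}, {"tx": 3, "ty": 0, "tz": 0, "wx": 0, "wy": 0, "wz": 0}, {"tx": 3, "ty": 0, "tz": 0, "wx": 0, "wy": 0, "wz": 0}, {"tx": 3, "ty": 0, "tz": 0, "wx": 0, "wy": 0, "wz": 0}, {"tx": 1, "ty": 0, "tz": 0, "wx": 0, "wy": 0, "wz": 0}, {"tx": 0, "ty": 0, "tz": 0, "wx": 0, "wy": 0, "wz": 0}, {"tx": 0, "ty": 0, "tz": 0, "wx": 0, "wy": 0, "wz": 0}]'

```text
time_s: 20.82
ee_pos: [429.6, -32.2, 178.6]
ee_rot: [-180.0, 0.0, 177.0]
force: [1.2, -0.5, -0.5]
gripper_width: 35.9
gripper_force: 0.0
```

```bash
python3 - <<'E'
from workcell import env, grab_frame
import cv2,pickle,numpy as np
f=grab_frame("scene");pickle.dump(f,open("scene3.pkl","wb"))
a=cv2.resize(f["color"][185:300,235:375,::-1],None,fx=5,fy=5,interpolation=2);cv2.imwrite("pics/s3.png",a)
E
```

```text
(no output)
```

View pics/s3.png

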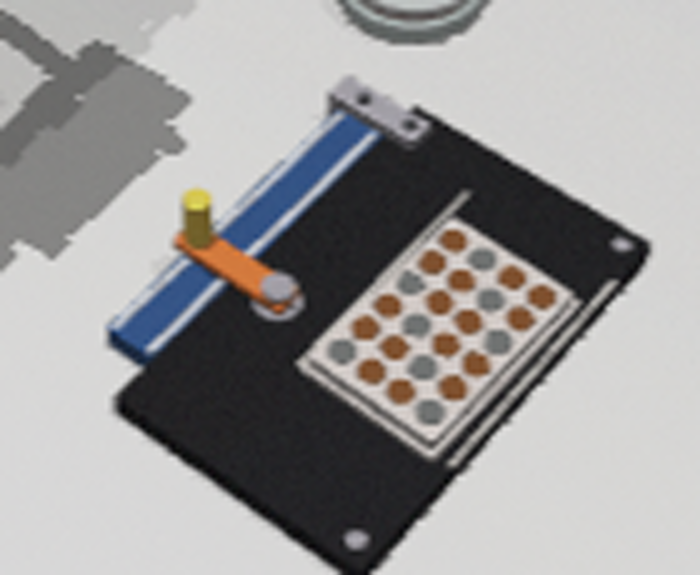

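The keeper lies square across the blue bar, with the knob at crop (197,199) and the pivot at (279,288). The bar is flush along the edge and touches the stop at (350,115). I'll check the numbers before handing in.

```bash
python3 - <<'E'
from h import *;import pickle,cv2
S=pickle.load(open("scene3.pkl","rb"));S2=pickle.load(open("scene2.pkl","rb"))
s=lambda x,y:(x/5+235-.4,y/5+185-.4)
k=at(S,s(197,199),60.5);p=at(S,s(279,288),30);d=k-p
print(k,p,"keeper deg",np.degrees(np.arctan2(-d[0],d[1]))+3)
e=at(S,s(108,334),16),at(S,s(146,357),16);print("bar near end",e,"expected",tw([677.2-1,-14.1,-.052],[(-112,-100,0),(-80,-100,0)]))
D=cv2.absdiff(S["color"],S2["color"])[240:262,252:272].max();print("diff at bar end",D)
E
```

```text
[568.90287493 -37.16836065] [624.68092712 -40.3944775 ] keeper deg 89.68978804918765
bar near end (array([ 563.71593384, -109.31701631]), array([ 588.89870926, -109.10399868])) expected [[ 559.15373303 -108.14345479    0.        ]
 [ 591.11047878 -109.80670498    0.        ]]
diff at bar end 6
```

```bash
python3 -c "
from workcell import env
print(env.job_done())"
```

```text
the job is handed in; nothing more can be done
None
```

I handed the job in at about 21 s with no score returned: the last pictures show the blue straightedge flush along the bed and at the end stop (gap about 1 mm or less), and the orange keeper fully round across it at about 89.7°.

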